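# Snap the retaining clip onto the lantern's hanger pin

## Task

The lantern's hanging bracket is held only by its grooved pin, and the retaining clip lies loose on the bracket in front of that pin. Pick up the blue fork tool from the white plate, use it to push the clip sideways into the pin's groove until it snaps in, and keep the fork pressed steadily against the seated clip with about 15 N for half a second so that it is surely home; never push the clip with more than 25 N and never touch it with the gripper. Then lay the fork down gently on the plate, let go, and leave the tumbler, flowerpot and spoon alone.

Things in the scene. Friction and masses are not known exactly. Their poses are not given: they have to be found in the camera images.
- pin_groove (a point): Axis of the steel pin on top of the lantern, 4 mm above the bracket. The pin's groove is 14 mm in diameter and 10.5 mm high, from the bracket up; over it is the pin's head, 20 mm in diameter, its top 17.5 mm above the bracket. The clip is to be pushed along this point's +x.
- lantern: Dark green battery lantern, 116 mm diameter, standing fast on the stool top (z = 0); it does not give. Origin: centre of its underside, below the pin. On its cap lies the aluminium bracket, a flat strip 110 mm (x) by 64 mm (y) centred on the pin, its top 119 mm above the stool. A wire loop rises 33 mm above the strip at its +x end only.
- clip_seat (a point): Centre of the pocket of the loose orange clip, at mid-thickness. The clip is 8 mm thick and lies flat on the bracket, mouth to +x, 24 to 34 mm before the pin and facing it within 0.15 rad. Two sprung arms end in round lips 7 mm ahead of this point, 9 mm apart. They spread over the pin under a push of about 5 to 12 N, then snap shut. Seated, this point is within about 1 mm of pin_groove.
- clip_back (a point): Middle of the clip's flat back face, 34 mm wide and 8 mm high, 14.5 mm behind the pocket's centre. From here a tab 7 mm wide with a round end sticks out 9 mm to -x. Push with one prong on the face on each side of the tab. Once seated, the clip is hard against the pin and gives no more: the force then climbs with every further bit of push.
- fork_mid (a point): Middle of the fork tool (about 90 g), half-way up its blue handle, 12 mm above its flat underside; +x runs to the prongs, z up. Handle 16 mm wide (y), 24 mm high, from 63 mm behind this point to 25 mm ahead; grip it here across its width. It starts lying on the plate's floor.
- fork_tip (a point): Midway between the ends of the fork's two prongs, 70 mm ahead of fork_mid and 5 mm above the tool's underside. Prongs: steel, 28 mm long, each 6 mm wide and 10 mm high, 16 mm gap between them; behind them a head 28 mm wide, 14 mm high. All undersides are level with the handle's.
- plate: White round plate, fixed, 204 mm diameter, with a flat floor of 180 mm diameter whose top is 6 mm above the stool top, and a rim 10 mm high. Origin: centre of its underside.
- tumbler: Ribbed glass tumbler, 68 mm diameter at the rim, 90 mm high, standing upright. Origin: centre of its underside. To be left alone.
- pot: Orange plastic flowerpot, 80 mm diameter at the rim, 78 mm high, standing upright. Origin: centre of its underside. To be left alone.
- spoon: Small wooden spoon, 130 mm long, lying on the stool. Origin under its middle. To be left alone.

How it is judged:
On the way, in this order (a step that is already met when the one before it is completed fails the run):
1. the fork is held clear of the plate (height (world z) of fork_mid above 0.045 m and contact force between the fingers and fork above 1 N), for 0.2 s.
2. the clip is seated in the groove (within 2.5 mm) and the fork presses it home with more than 8 N for 0.3 s (distance between clip_seat and pin_groove below 0.0025 m and contact force between fork and clip above 8 N), for 0.3 s.
At the end, for the whole second after the job is handed in: The clip sits in the pin's groove (its pocket centre within 2.5 mm of the groove's), and the fork lies at rest on the plate, its middle within 80 mm of the plate's centre, released (distance between clip_seat and pin_groove below 0.0025 m and horizontal distance between fork_mid and plate below 0.08 m and contact force between fork and plate above 0.2 N and linear speed of fork below 0.02 m/s); the robot touches nothing.
It fails at once if the fork pushes the clip with more than 25 N (contact force between fork and clip above 25 N).
It fails at once if the gripper touches the clip (contact force between any of the fingers, the arm and clip above 0.5 N).
It fails at once if the fork is dropped (falls freely faster than 0.6 m/s) (contact force between the fingers and fork below 0.05 N and linear speed of fork above 0.6 m/s).
It fails at once if the tumbler, flowerpot or spoon is moved by more than 15 mm (distance of any of tumbler, pot, spoon from where it was at the start of the episode above 0.015 m).
It also fails if it takes over 72 s, if anything falls off the work surface, if the arm or the gripper's body presses on something with over 40 N, if the wrist force passes 120 N, or if a joint passes its speed limit or range.

## Robot

A 6-joint arm with a two-finger parallel gripper is mounted at the origin on the work surface. World frame = base frame: x ahead of the robot, y to its left, z up, the work surface at z = 0. Lengths are in m, angles in rad, forces in N, time in s.
With the tool pointing down it reaches from about 0.2 to 0.875 m from the base axis. Payload 3.4 kg.
Tool frame: the origin (TCP) lies between the finger pads; the fingertips stand 25 mm ahead of it and the grasp point (between the pads) lies 6 mm ahead of it; x points along the fingers, y is the direction in which the jaws open and shut, and the axes are right-handed (so a half turn about x gives the same grasp; the last joint's range is limited). The gripper opens to 94 mm and grips with 3 to 60 N. Pads are 16 mm wide; open, the fingers measure 119 mm over their backs; the gripper's body (75 mm by 177 mm) begins 78 mm behind the grasp point.
Start: joints at [1.103, 0.276, 1.505, -0, 1.361, -0.121], TCP at [0.195, 0.541, 0.23] pointing down, gripper open.
Joint ranges: [-2.89, 2.89], [-0.75, 2.08], [0.22, 2.7], [-1.18, 4.32], [0.11, 2.71], [-2.7, 2.7]. Speed limits (rad/s): [2.57, 2.57, 3.14, 3.14, 3.14, 3.14].

## Interface

Orientations are given as a unit quaternion [w, x, y, z].
In Python, from bench import sense, read_camera, finish_job gives the robot as it stands.
- The arm moves only by the shell command python3 -m handwheel 'ROWS' [FORCE]. ROWS is text: rows parted by semicolons, each of 5 numbers parted by spaces: the closure, from 0 (fully open) to 1 (shut), then the shift along the world's x, y, z in m, then the turn about the world's z in rad. A call has 1 to 12 rows; each row is the pose to reach, as a shift and turn from the pose commanded when the call began; what a row does not reach only later rows make up. A row lasts 1/8 s, in which the tool goes at most 62.5 mm and 10.7 degrees, less where a joint would pass 70% of its speed; a pose out of reach is approached as far as the arm can. A call with a gripper value outside its range is refused whole. The fingers move at their own pace and stop on an object; FORCE is the grip in N (left out, the last holds). Time passes only in rows, so rows that repeat a pose let the fingers close. It gives the time, the measured TCP pose, the force and the opening at its end, in the units of the state.
- sense(): the state, without advancing time (a new reading comes with each control period).
- read_camera(name): name is "side" or "top" or "wrist"; returns a dict with "pixels" (420x560x3 uint8, red, green, blue), "mtx" (3x3 intrinsics, pixels), "cam_to_world" (4x4, takes a point from camera to world coordinates); the wrist camera has in their place "mount" (4x4, takes a point from camera to tool coordinates, whose origin is the TCP and whose axes are the tool frame's). Camera axes: x right, y down, z forward; pixel columns grow to the right and rows downward; lengths in m; the calibration is good to about 2 mm. The wrist camera is an equidistant fisheye: a pixel r from the principal point sees the ray r / f radians off the axis. A picture is of the moment at which its call begins: read the wrist's pose just before it. There is no depth.
- finish_job(): hands the job in, once; it reports no verdict.
The state is a dict: "t": time; "joints": joint angles; "qd": joint speeds; "joint_efforts": joint torques, N m; "tcp_pos": TCP position; "tcp_rot": TCP orientation; "force": force on the tool from outside, world axes, zero at the start; "moment": the same for the moment, N m; "width": opening from 0.0 (shut) to 1.0 (fully open).
Only numpy, scipy, OpenCV 4.12 (cv2) and the standard library are available. Lean on these libraries where they do the work, as an engineer would, in place of code of your own. Each camera call takes 0.05 s, during which the arm holds its last target.

## Working session

There is one attempt and no reset: what is moved stays moved. The work goes in short steps, Python scripts to look and compute and a shell command to move; the robot and the scene stay as the last step left them, time stands still between calls to the robot, and variables do not carry over. Pictures are saved under pics/ and viewed, and the job is handed in when it is done.

```bash
mkdir -p pics; ls
python3 - <<'E'
from bench import sense, read_camera
import cv2,numpy as np
print(sense())
for n in ["side","top","wrist"]:
    c=read_camera(n); cv2.imwrite(f"pics/{n}0.png",c["pixels"][:,:,::-1]); np.savez(f"pics/{n}0.npz",**c)
    print(n,c["mtx"].tolist(),np.round(c.get("cam_to_world",c.get("mount")),4).tolist())
E
```

```text
pics
{'t': 0.0, 'joints': array([ 1.10302297e+00,  2.76588059e-01,  1.50611826e+00, -1.98427029e-05,
        1.36072324e+00, -1.20980323e-01]), 'qd': array([ 1.34438981e-04, -1.61604753e-03,  1.26376851e-03, -1.24509760e-03,
       -6.83044818e-05,  2.07973594e-04]), 'joint_efforts': array([ 4.89815557e-05, -4.04579473e+01, -2.37230444e+01,  7.03024236e-02,
        3.45855451e-02, -1.17507338e-04]), 'tcp_pos': array([0.19519225, 0.54028955, 0.22961461]), 'tcp_rot': array([ 0.69632142,  0.12137137,  0.69668516, -0.12261837]), 'force': array([ 0.75340437,  0.24739594, -0.29667965]), 'moment': array([ 0.02043077,  0.00603368, -0.0286166 ]), 'width': 1.0011592277997277}
side [[385.9841542544374, 0.0, 275.86448345296265], [0.0, 385.9841542544374, 216.3613961758174], [0.0, 0.0, 1.0]] [[-0.767, -0.5184, 0.378, 0.3814], [-0.6415, 0.6087, -0.4668, 0.3237], [0.0119, -0.6006, -0.7995, 0.6195], [0.0, 0.0, 0.0, 1.0]]
top [[385.67777317827415, 0.0, 281.47517265895686], [0.0, 385.67777317827415, 203.91040393383633], [0.0, 0.0, 1.0]] [[-0.0156, -0.9982, 0.0585, 0.5793], [-0.9992, 0.0134, -0.0388, 0.0109], [0.0379, -0.0591, -0.9975, 0.7418], [0.0, 0.0, 0.0, 1.0]]
wrist [[325.19226210127806, 0.0, 276.0420715867932], [0.0, 325.19226210127806, 207.65125782292387], [0.0, 0.0, 1.0]] [[-0.0005, -0.2699, 0.9629, -0.1551], [1.0, -0.0011, 0.0002, -0.0008], [0.001, 0.9629, 0.2699, -0.0798], [0.0, 0.0, 0.0, 1.0]]
```

View pics/side0.png

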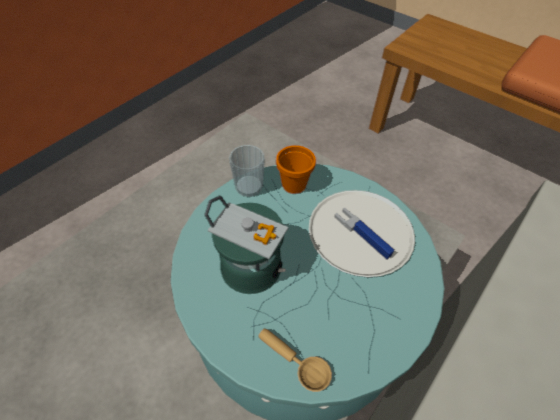

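View pics/top0.png

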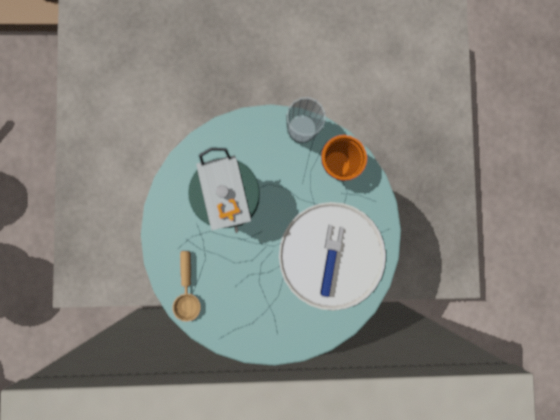

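View pics/wrist0.png

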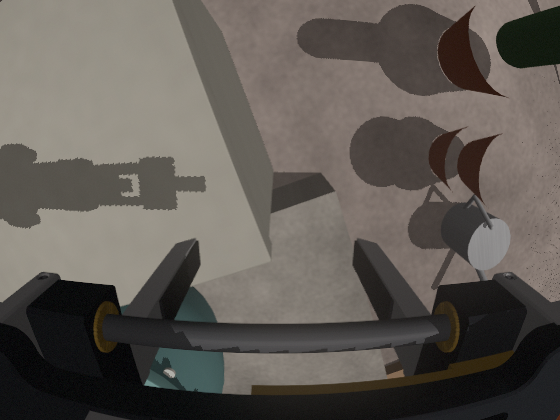

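Side view: clip at about (265,233), pin (248,224), fork handle (372,238), prongs at (346,218). Top view: pin (222,191), clip (229,210), handle (329,273), prong ends (337,228). The wrist view shows only floor. I'll enlarge the clip and fork areas next.

Run:
```python
import cv2,numpy as np
def crop(n,r,k,out):
    im=cv2.imread(f"pics/{n}0.png"); x,y,w,h=r
    return cv2.resize(im[y:y+h,x:x+w],None,fx=k,fy=k,interpolation=cv2.INTER_CUBIC)
a=crop("top",(185,140,75,100),5.9,0); b=crop("top",(270,200,60*2,100),3.3,0)
cv2.imwrite("pics/tA.png",a)
cv2.imwrite("pics/tB.png",crop("top",(305,215,60,90),6,0))
cv2.imwrite("pics/sA.png",crop("side",(195,185,105,80),7,0))
```

```text
(no output)
```

View pics/tA.png

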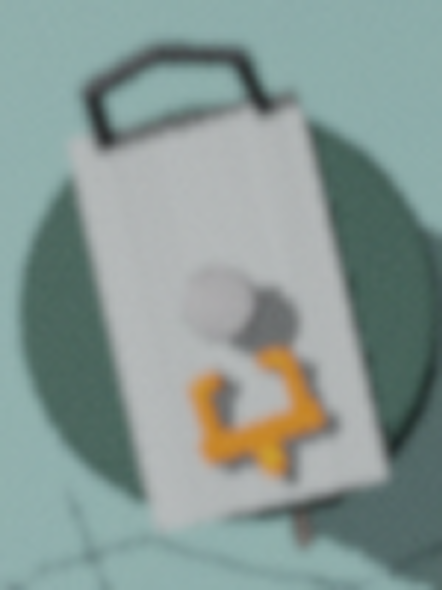

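View pics/tB.png

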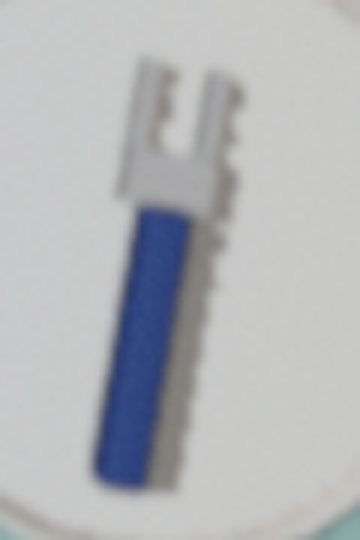

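View pics/sA.png

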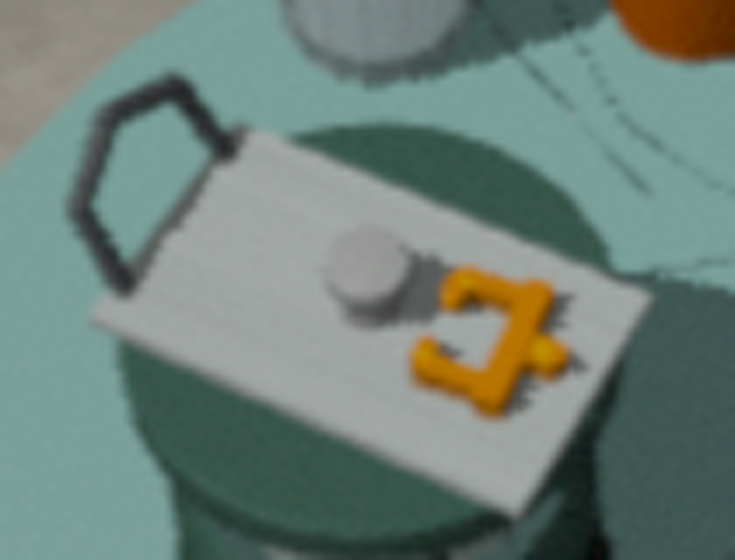

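```bash
cat > h.py <<'E'
import numpy as np,cv2
def ray(c,uv,z):
    uv=np.atleast_2d(np.float64(uv)); K=c["mtx"];T=c["cam_to_world"]
    d=np.c_[(uv-K[:2,2])/K[0,0],np.ones(len(uv))]@T[:3,:3].T; o=T[:3,3]
    return (o+d*((z-o[2])/d[:,2])[:,None])
def unc(p,k,off): return (np.float64(p)+.5)/k-.5+np.float64(off)
def rect(P):
    r=cv2.minAreaRect((P[:,:2]*1e3).astype(np.float32)); b=cv2.boxPoints(r)
    e0,e1=b[1]-b[0],b[2]-b[1]; L=e0 if np.hypot(*e0)>np.hypot(*e1) else e1
    if L[0]<0:L=-L
    return np.round(r[0],1),np.round(r[1],1),np.arctan2(L[1],L[0])
def pix(m): 
    n,l,s,_=cv2.connectedComponentsWithStats(m.astype(np.uint8)); i=1+np.argmax(s[1:,4]); v,u=np.nonzero(l==i); return np.c_[u,v]
E
python3 - <<'E'
from h import *
T=np.load("pics/top0.npz");S=np.load("pics/side0.npz")
cor=unc([(72,145),(300,98),(388,478),(155,528)],5.9,(185,140))
P=ray(T,cor,.119)[:,:2]*1e3; print("bracket T",P.round(1),P.mean(0), [np.arctan2(*(P[a]-P[b])[::-1]) for a,b in((0,3),(1,2))])
cor=unc([(93,315),(250,128),(652,295),(518,515)],7,(195,185))
P=ray(S,cor,.119)[:,:2]*1e3; print("bracket S",P.round(1),P.mean(0), [np.arctan2(*(P[a]-P[b])[::-1]) for a,b in((0,3),(1,2))])
print("pin head T",ray(T,unc((217,300),5.9,(185,140)),.1365)*1e3,"S",ray(S,unc((368,266),7,(195,185)),.1365)*1e3)
for n,c in(("T",T),("S",S)):
    hsv=cv2.cvtColor(c["pixels"],cv2.COLOR_RGB2HSV);h,s,v=cv2.split(hsv)
    box=np.zeros(h.shape,bool)
    if n=="T": box[190:225,210:250]=1
    else: box[215:250,245:290]=1
    m=(h<25)&(s>150)&(v>120)&box
    p=pix(m);print(n,"clip",len(p),rect(ray(c,p,.125)),p.mean(0))
    m=(h>105)&(h<130)&(s>150)&(v>60); p=pix(m)
    print(n,"blue",len(p),rect(ray(c,p,.030)),p.mean(0))
    m=(s<40)&(v>150); box[:]=0
    if n=="T": box[195:315,270:395]=1
    else: box[185:285,300:420]=1
    p=pix(m&box);print(n,"plate",rect(ray(c,p,.010)))
# fork prong ends/head in T crop B (x6, off 305,215)
q=unc([(155,57),(217,70)],6,(305,215));print("prong ends",ray(T,q,.016)*1e3)
q=unc([(163,207),(125,488)],6,(305,215));print("handle ends",ray(T,q,.030)*1e3)
# clip back face edge ends (top edge)
q=unc([(207,455),(322,425)],5.9,(185,140));print("clip back T",ray(T,q,.127)*1e3)
q=unc([(205,385),(270,355)],5.9,(185,140));print("lip T",ray(T,q,.127)*1e3)
q=unc([(491,400),(545,285)],7,(195,185));print("clip back S",ray(S,q,.127)*1e3)
q=unc([(425,358),(460,285)],7,(195,185));print("lip S",ray(S,q,.127)*1e3)
E
```

```text
bracket T [[681.9 122.6]
 [694.4  60.3]
 [589.5  37.3]
 [576.9 100.5]] [635.6763668   80.15144626] [np.float64(0.2071668931525551), np.float64(0.2161362595269848)]
bracket S [[683.1 121. ]
 [693.8  59. ]
 [590.5  35. ]
 [576.2  98.6]] [635.89153913  78.41723059] [np.float64(0.20603208752053428), np.float64(0.22852468659594394)]
pin head T [[637.16293548  81.32073105 136.5       ]] S [[635.91239062  79.63038029 136.5       ]]
T clip 131 (array([606.6,  72.2]), array([27.9, 30.6]), np.float32(-1.2002538)) [228.41984733 210.84732824]
T blue 275 (array([ 493.4, -100.7]), array([12. , 78.8]), np.float32(-0.20038123)) [328.13454545 272.81454545]
T plate (array([ 522.3, -113. ]), array([200.6, 207.3]), np.float32(-0.6162432))
S clip 208 (array([606.6,  70.7]), array([31.6, 36.3]), np.float32(-1.1624887)) [265.14423077 233.07211538]
S blue 468 (array([492.4, -97.1]), array([22.8, 86.7]), np.float32(-0.20213883)) [373.28205128 239.13247863]
S plate (array([ 523.6, -116.2]), array([200.5, 202.9]), np.float32(-0.5860988))
prong ends [[ 582.38648117 -109.24620555   16.        ]
 [ 577.99358261 -128.79816698   16.        ]]
handle ends [[ 536.20062242 -108.33482558   30.        ]
 [ 451.06810587  -94.67120401   30.        ]]
clip back T [[596.30139081  85.36893553 127.        ]
 [603.93002456  54.50699122 127.        ]]
lip T [[615.14584224  85.78713403 127.        ]
 [623.01324423  68.30579928 127.        ]]
clip back S [[596.2962539   84.08053264 127.        ]
 [607.18904957  53.0316219  127.        ]]
lip S [[614.53301638  85.15255305 127.        ]
 [621.68830272  65.36924228 127.        ]]
```

```bash
python3 -m handwheel '0.3 .317 -.645 0 .147;0.3 .317 -.645 0 .147;0.3 .317 -.645 0 .147;0.3 .317 -.645 0 .147;0.3 .317 -.645 0 .147;0.3 .317 -.645 0 .147;0.3 .317 -.645 0 .147;0.3 .317 -.645 0 .147;0.3 .317 -.645 0 .147;0.3 .317 -.645 0 .147;0.3 .317 -.645 0 .147;0.3 .317 -.645 0 .147' 50
python3 - <<'E'
from bench import *
import cv2,numpy as np
s=sense();print(s["joints"].round(3));np.savez("pics/s1.npz",p=s["tcp_pos"],q=s["tcp_rot"])
c=read_camera("wrist");np.savez("pics/w1.npz",**c);cv2.imwrite("pics/w1.png",c["pixels"][:,:,::-1])
E
```

```text
t: 1.65
tcp_pos: [0.5135, -0.1073, 0.23]
tcp_rot: [0.703, 0.071, 0.703, -0.072]
force: [-0.3, 0.2, -0.3]
width: 0.701
[-0.339  0.2    1.61  -0.     1.331 -1.707]
```

View pics/w1.png

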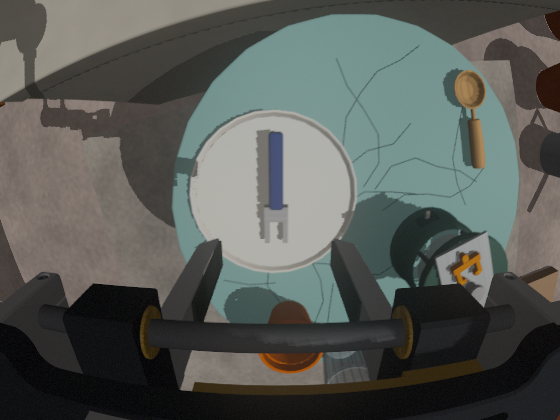

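Wrist view: fork upright in the image, handle x≈276 and rows 132–208, prongs ending at row 241. The jaw is aligned with it. I'll compute the fork pose from this view.

```bash
cat >> h.py <<'E'
from scipy.spatial.transform import Rotation as R
def wray(c,p,q,uv,z):
    uv=np.atleast_2d(np.float64(uv)); K=c["mtx"];M=c["mount"]
    d=uv-K[:2,2]; r=np.hypot(*d.T); th=r/K[0,0]
    v=np.c_[d/np.maximum(r,1e-9)[:,None]*np.sin(th)[:,None],np.cos(th)]
    A=R.from_quat(np.r_[q[1:],q[0]]).as_matrix()
    o=A@M[:3,3]+p; d=v@(A@M[:3,:3]).T
    return o+d*((z-o[2])/d[:,2])[:,None]
E
python3 - <<'E'
from h import *
c=np.load("pics/w1.npz");s=np.load("pics/s1.npz")
h,sa,v=cv2.split(cv2.cvtColor(c["pixels"],cv2.COLOR_RGB2HSV))
p=pix((h>105)&(h<130)&(sa>120)&(v>50)); print(len(p),rect(wray(c,s["p"],s["q"],p,.028)))
print("prong tips",1e3*wray(c,s["p"],s["q"],[(268.5,241.5),(283,241.5)],.016))
print("handle end",1e3*wray(c,s["p"],s["q"],[(276,132),(276,207)],.030))
print("pin,clip rough",1e3*wray(c,s["p"],s["q"],[(469,265)],.127))
E
```

```text
Traceback (most recent call last):
  File "h.py", line 13, in pix
    n,l,s,_=cv2.connectedComponentsWithStats(m.astype(np.uint8)); i=1+np.argmax(s[1:,4]); v,u=np.nonzero(l==i); return np.c_[u,v]
                                                                      ~~~~~~~~~^^^^^^^^^
ValueError: attempt to get argmax of an empty sequence
```

Run:
```python
from h import *
c=np.load("pics/w1.npz");s=np.load("pics/s1.npz")
h,sa,v=cv2.split(cv2.cvtColor(c["pixels"],cv2.COLOR_RGB2HSV))
print(h[170,276],sa[170,276],v[170,276])
p=pix((h>105)&(h<135)&(sa>90)&(v>30)); print(len(p),p.mean(0),rect(wray(c,s["p"],s["q"],p,.028)))
print("prong tips",1e3*wray(c,s["p"],s["q"],[(268.5,241.5),(283,241.5)],.016))
print("handle end",1e3*wray(c,s["p"],s["q"],[(276,132),(276,207)],.030))
print("pin,clip rough",1e3*wray(c,s["p"],s["q"],[(469,265)],.127))
```

```text
113 98 117
791 [276.17699115 169.80657396] (array([ 492.4, -104.1]), array([12. , 83.8]), np.float32(-0.20067129))
prong tips [[ 576.537208   -130.41229479   16.        ]
 [ 580.11186781 -113.10251377   16.        ]]
handle end [[ 449.24284245  -94.783082     30.        ]
 [ 531.82580961 -111.84097065   30.        ]]
pin,clip rough [[603.89832214  71.52436673 127.        ]]
```

```bash
python3 -m handwheel '0.3 -.001 -.002 -.05 0;0.3 -.001 -.002 -.1 0;0.3 -.001 -.002 -.15 0;0.3 -.001 -.002 -.175 0;0.3 -.001 -.002 -.19 0;0.3 -.001 -.002 -.195 0;0.3 -.001 -.002 -.195 0;0.3 -.001 -.002 -.195 0' 50
python3 - <<'E'
from bench import *
import cv2,numpy as np
c=read_camera("wrist");cv2.imwrite("pics/w2.png",c["pixels"][:,:,::-1])
E
```

```text
t: 2.7
tcp_pos: [0.5123, -0.1065, 0.0365]
tcp_rot: [0.704, 0.07, 0.703, -0.071]
force: [0.4, -0.2, 0.0]
width: 0.7
```

View pics/w2.png

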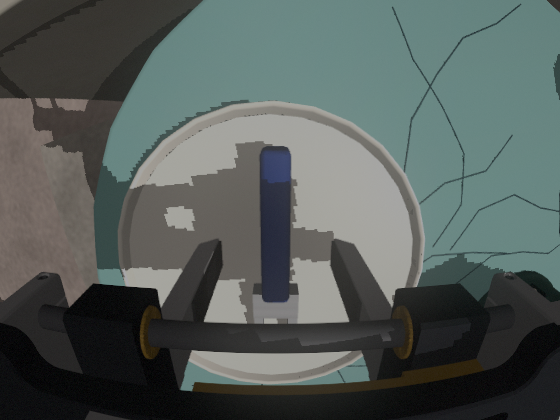

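The handle (x≈275) is centred between the fingertips (220 and 332). I'll close now.

```bash
python3 -m handwheel '0.3 0 0 -.002 0;0.6 0 0 -.002 0;0.9 0 0 -.002 0;1 0 0 -.002 0;1 0 0 -.002 0;1 0 0 -.002 0;1 0 0 -.002 0;1 0 0 -.002 0' 50
```

```text
t: 3.75
tcp_pos: [0.5114, -0.1062, 0.0335]
tcp_rot: [0.704, 0.071, 0.704, -0.07]
force: [0.1, 0.3, 0.2]
width: 0.164
```

```bash
python3 -m handwheel '1 0 0 .02 0;1 0 0 .05 0;1 0 0 .09 0;1 0 0 .13 0;1 0 0 .16 0;1 0 0 .16 0;1 0 .02 .16 .12;1 0 .04 .16 .25;1 0 .06 .16 .37;1 0 .06 .16 .49;1 0 .06 .16 .49;1 0 .06 .16 .49' 50;python3 - <<'E'
from bench import *
import cv2,numpy as np
for n in ("side","top"):
    c=read_camera(n);np.savez(f"pics/{n}3.npz",**c);cv2.imwrite(f"pics/{n}3.png",c["pixels"][:,:,::-1])
E
```

```text
t: 5.25
tcp_pos: [0.5109, -0.0462, 0.1924]
tcp_rot: [0.699, -0.101, 0.7, 0.102]
force: [0.1, 0.7, -1.5]
width: 0.164
```

View pics/side3.png

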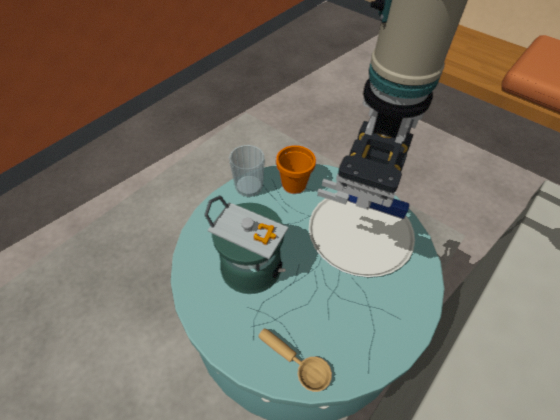

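View pics/top3.png

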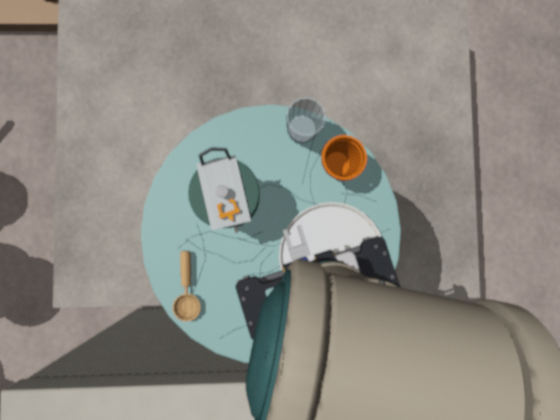

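```bash
python3 -m handwheel '1 0 .02 0 0;1 0 .045 0 0;1 0 .07 -.01 0;1 -.001 .088 -.02 0;1 -.001 .088 -.03 0;1 -.001 .088 -.037 0;1 -.001 .088 -.037 0;1 -.001 .088 -.037 0' 50;python3 - <<'E'
from bench import *
import cv2,numpy as np
s=sense();np.savez("pics/s4.npz",p=s["tcp_pos"],q=s["tcp_rot"])
for n in ("side","top","wrist"):
    c=read_camera(n);np.savez(f"pics/{n}4.npz",**c);im=c["pixels"][:,:,::-1]
    cv2.imwrite(f"pics/{n}4.png",im)
    if n=="side":cv2.imwrite("pics/side4c.png",cv2.resize(im[180:280,190:340],None,fx=5,fy=5,interpolation=2))
    if n=="top":cv2.imwrite("pics/top4c.png",cv2.resize(im[140:260,185:285],None,fx=5,fy=5,interpolation=2))
E
```

```text
t: 6.35
tcp_pos: [0.5108, 0.0412, 0.1567]
tcp_rot: [0.7, -0.102, 0.7, 0.102]
force: [-0.6, -0.3, -1.2]
width: 0.165
```

View pics/side4c.png

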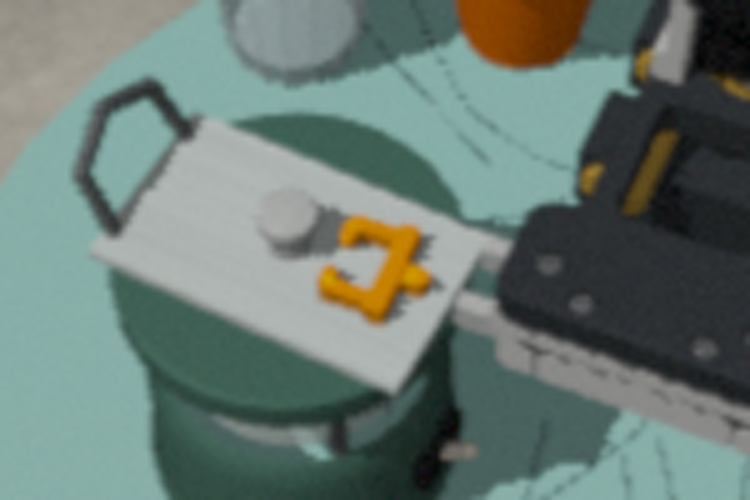

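View pics/top4c.png

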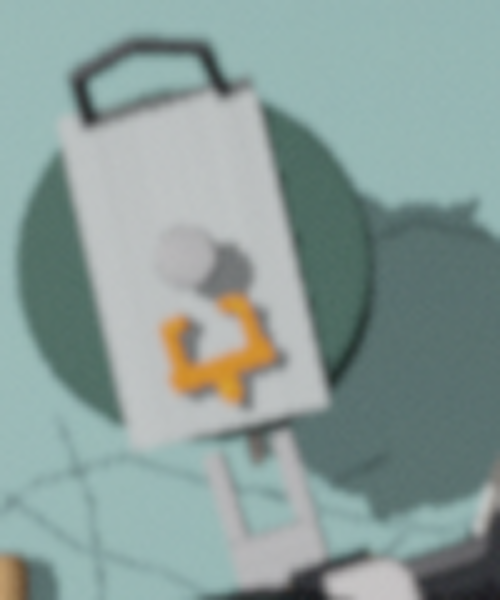

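View pics/wrist4.png

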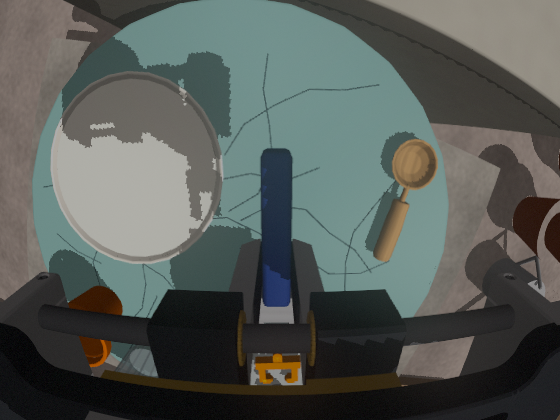

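Top crop: prong ends (218,452) and (285,432), clip back corners (172,395) and (275,362), tab end (235,402). Side crop: prongs aim at the clip back. I'll compute the offsets.

Run:
```python
from h import *
c=np.load("pics/top4.npz");U=lambda p:unc(p,5,(185,140))
f=lambda p,z:(ray(c,U(p),z)*1e3).round(1)[:,:2]
t=f([(218,454),(285,433)],.139);print("tips",t,t.mean(0))
h=f([(237,553),(310,535)],.139);print("head",h)
b=f([(176,396),(274,364)],.127);print("back",b,b.mean(0));print("tab",f([(235,403)],.126));print("pin",f([(186,258)],.1365))
print("lips",f([(175,325),(237,300)],.127))
tm=t.mean(0);bm=b.mean(0)
for y in(.21,.25,.29,.33):
    n=np.r_[-np.sin(y),np.cos(y)];print(y,"lat tip-back",n@(tm-bm),"pin-back",n@(f([(186,258)],.1365)[0]-bm),"ahead",np.r_[np.cos(y),np.sin(y)]@(bm-tm))
d=t[0]-t[1];print("tip yaw",np.arctan2(-d[0],d[1]))
d=b[0]-b[1];print("back yaw",np.arctan2(-d[0],d[1]))
w=np.load("pics/wrist4.npz");s=np.load("pics/s4.npz")
im=w["pixels"][330:400,230:330,::-1];cv2.imwrite("pics/w4c.png",cv2.resize(im,None,fx=7,fy=7,interpolation=2))
```

```text
tips [[574.5  70.9]
 [580.7  50.1]] [577.6  60.5]
head [[543.8  65.3]
 [549.   42.7]]
back [[593.   85.2]
 [602.7  54.1]] [597.85  69.65]
tab [[590.5  66.7]]
pin [[635.9  80.6]]
lips [[615.5  85.4]
 [623.2  65.7]]
0.21 lat tip-back -4.727669897842446 pin-back 2.777539327085334 ahead 21.712534106755815
0.25 lat tip-back -3.8556184837483154 pin-back 1.1958703680969631 ahead 21.88422276681944
0.29 lat tip-back -2.9773989025682654 pin-back -0.38771172837495543 ahead 22.020901338841366
0.33 lat tip-back -2.0944161182886623 pin-back -1.970673568788899 ahead 22.122351166262884
tip yaw 0.2896915712451616
back yaw 0.30233551849432544
```

View pics/w4c.png

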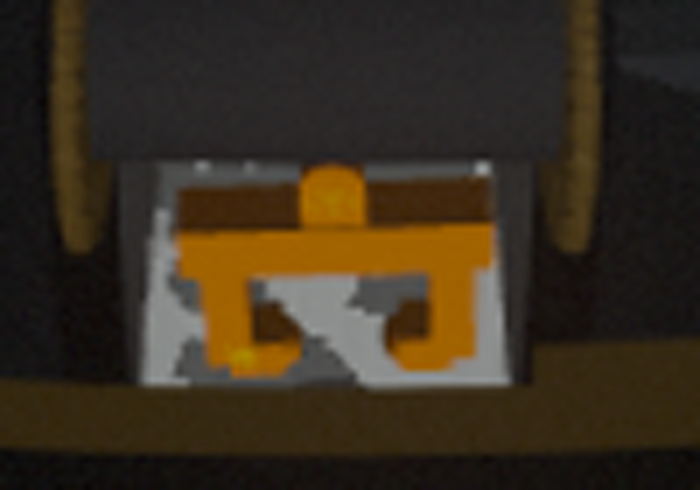

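```bash
python3 -m handwheel '1 -.0005 .0017 -.004 0;1 -.0005 .0017 -.0085 0;1 -.0005 .0017 -.0085 0;1 .004 .003 -.0085 0;1 .009 .0045 -.0085 0;1 .0135 .006 -.0085 0;1 .0135 .006 -.0085 0' 50;python3 - <<'E'
from bench import *
import cv2,numpy as np
for n in ("side","top","wrist"):
    c=read_camera(n);np.savez(f"pics/{n}5.npz",**c);im=c["pixels"][:,:,::-1]
    if n=="side":a=cv2.resize(im[200:260,210:330],None,fx=5,fy=5,interpolation=2)
    if n=="top":b=cv2.resize(im[160:260,185:285],None,fx=5,fy=5,interpolation=2)
    if n=="wrist":cv2.imwrite("pics/w5c.png",cv2.resize(im[330:400,230:330],None,fx=7,fy=7,interpolation=2))
cv2.imwrite("pics/side5c.png",a);cv2.imwrite("pics/top5c.png",b)
print(sense()["force"],sense()["tcp_pos"])
E
```

```text
t: 7.38
tcp_pos: [0.5245, 0.0479, 0.148]
tcp_rot: [0.7, -0.102, 0.7, 0.102]
force: [-0.7, -0.4, 0.0]
width: 0.168
[ 0.39339815  0.05285865 -0.81491898] [0.52378454 0.04782329 0.14792242]
```

View pics/side5c.png

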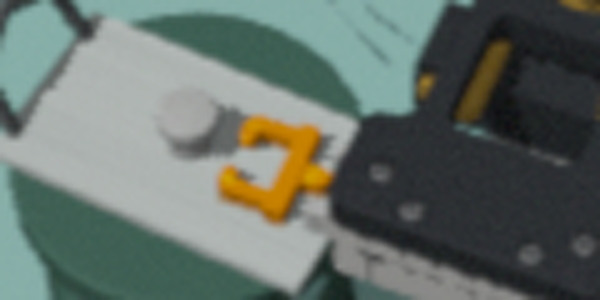

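View pics/top5c.png

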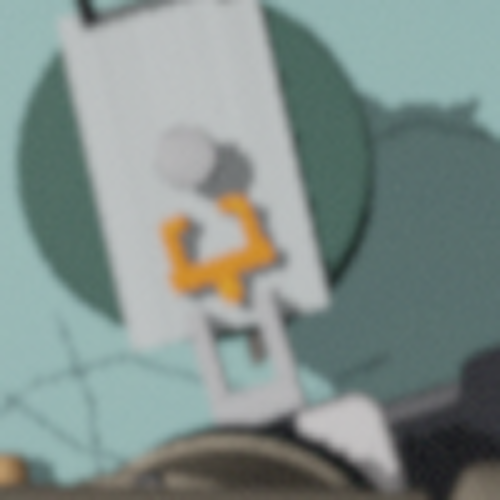

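View pics/w5c.png

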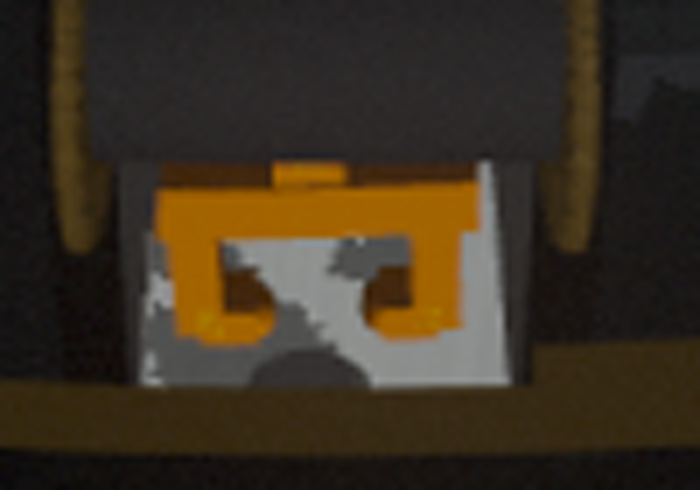

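Aligned: the prongs straddle the tab (top crop: tips (205,318) and (268,297), tab end (231,297)), and the mouth faces the pin. I'll advance slowly now.

```bash
python3 -m handwheel '1 .002 .0006 0 0;1 .0038 .0011 0 0;1 .0057 .0017 0 0;1 .0076 .0023 0 0;1 .0094 .0028 0 0;1 .0105 .0031 0 0;1 .0115 .0034 0 0;1 .0125 .0037 0 0;1 .0134 .004 0 0;1 .0134 .004 0 0' 50;python3 - <<'E'
from bench import *
import cv2,numpy as np
for n in ("side","wrist"):
    c=read_camera(n);im=c["pixels"][:,:,::-1]
    if n=="side":a=cv2.resize(im[200:260,210:330],None,fx=5,fy=5,interpolation=2)
    if n=="wrist":b=cv2.resize(im[330:400,230:330],None,fx=6,fy=6,interpolation=2)[:260]
cv2.imwrite("pics/sw6.png",np.vstack([a,b]))
print(sense()["force"],sense()["tcp_pos"])
E
```

```text
t: 8.78
tcp_pos: [0.5375, 0.0518, 0.148]
tcp_rot: [0.7, -0.102, 0.7, 0.102]
force: [0.1, -0.0, -0.2]
width: 0.163
[ 0.21571986 -0.26462364 -0.95512008] [0.53746534 0.0518134  0.14801912]
```

View pics/sw6.png

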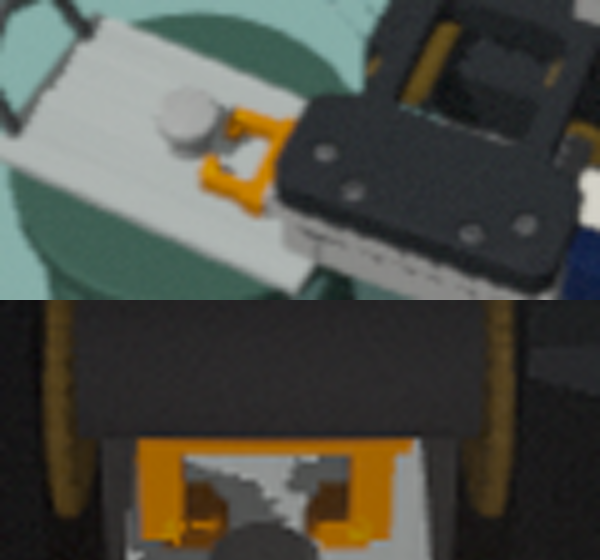

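The clip slides squarely, with the pin (x≈263) between its lips (centre x≈268). Small steps from here.

```bash
python3 -m handwheel '1 .0006 .0002 0 0;1 .0012 .0004 0 0;1 .0018 .0005 0 0;1 .0024 .0007 0 0;1 .003 .0009 0 0;1 .0036 .001 0 0;1 .0042 .0012 0 0;1 .0048 .0014 0 0' 50
```

```text
t: 9.88
tcp_pos: [0.5422, 0.0532, 0.148]
tcp_rot: [0.7, -0.102, 0.7, 0.102]
force: [-0.3, 0.4, -0.8]
width: 0.163
```

```bash
python3 -m handwheel '1 .0005 .0001 0 0;1 .001 .0003 0 0;1 .0014 .0004 0 0;1 .0019 .0006 0 0' 50
```

```text
t: 10.38
tcp_pos: [0.5431, 0.0536, 0.1479]
tcp_rot: [0.699, -0.102, 0.7, 0.102]
force: [-4.4, -1.5, 1.5]
width: 0.165
```

```bash
python3 -m handwheel '1 .0005 .0001 0 0;1 .001 .0003 0 0' 50; python3 -m handwheel '1 .0005 .0001 0 0;1 .001 .0003 0 0' 50
```

```text
t: 10.62
tcp_pos: [0.5436, 0.0537, 0.1479]
tcp_rot: [0.699, -0.102, 0.701, 0.102]
force: [-5.8, -3.1, 3.4]
width: 0.166
t: 10.88
tcp_pos: [0.5439, 0.0538, 0.1479]
tcp_rot: [0.698, -0.102, 0.701, 0.102]
force: [-7.7, -3.7, 3.6]
width: 0.168
```

```bash
python3 -m handwheel '1 .0005 .0001 0 0;1 .001 .0003 0 0' 50; python3 -m handwheel '1 .0005 .0001 0 0' 50
```

```text
t: 11.12
tcp_pos: [0.5442, 0.054, 0.1479]
tcp_rot: [0.698, -0.103, 0.702, 0.102]
force: [-9.1, -3.6, 4.9]
width: 0.165
t: 11.25
tcp_pos: [0.5447, 0.0542, 0.1478]
tcp_rot: [0.698, -0.103, 0.702, 0.102]
force: [-8.6, -3.0, 3.7]
width: 0.164
```

```bash
python3 -m handwheel '1 .0005 .0001 0 0;1 .0005 .0001 0 0' 50; python3 -m handwheel '1 .0005 .0001 0 0;1 .0005 .0001 0 0' 50
python3 - <<'E'
from bench import *
import cv2,numpy as np
for n in ("side","top","wrist"):
    c=read_camera(n);im=c["pixels"][:,:,::-1]
    if n=="side":a=cv2.resize(im[200:250,210:310],None,fx=6,fy=6,interpolation=2)
    if n=="wrist":b=cv2.resize(im[330:400,230:330],None,fx=6,fy=6,interpolation=2)[100:380]
    if n=="top":d=cv2.resize(im[160:260,205:255],None,fx=4,fy=4,interpolation=2)
v=np.vstack([a,b]);d=cv2.resize(d,(200,400));d=np.vstack([d,np.zeros((v.shape[0]-400,200,3),np.uint8)])
cv2.imwrite("pics/sw7.png",np.hstack([v,d]))
print(sense()["force"],sense()["tcp_pos"])
E
```

```text
t: 11.5
tcp_pos: [0.5452, 0.0543, 0.1478]
tcp_rot: [0.698, -0.102, 0.702, 0.102]
force: [-7.9, -3.2, 4.7]
width: 0.165
t: 11.75
tcp_pos: [0.5454, 0.0543, 0.1478]
tcp_rot: [0.697, -0.102, 0.702, 0.102]
force: [-8.5, -3.4, 4.5]
width: 0.161
[-7.63594274 -3.79602339  4.51909325] [0.54543093 0.05433619 0.14776567]
```

View pics/sw7.png

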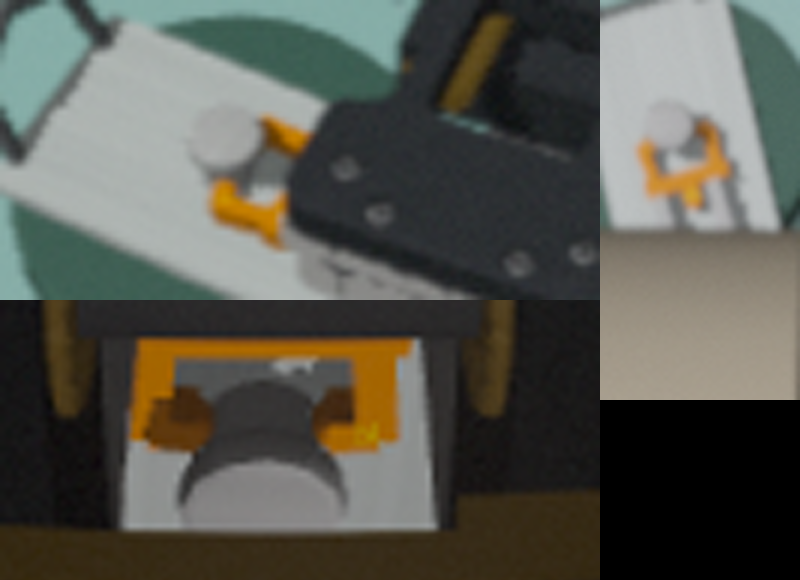

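The lips are spreading evenly around the pin (wrist crop: pin x≈263 between lips 210 and 320). I'll keep going.

```bash
python3 -m handwheel '1 .0005 .0001 0 0;1 .001 .0003 0 0' 50; python3 -m handwheel '1 .0005 .0001 0 0;1 .001 .0003 0 0' 50
```

```text
t: 12.15
tcp_pos: [0.5463, 0.0546, 0.1478]
tcp_rot: [0.697, -0.102, 0.702, 0.102]
force: [-8.7, -2.4, 4.5]
width: 0.166
t: 12.4
tcp_pos: [0.5487, 0.0552, 0.1478]
tcp_rot: [0.698, -0.102, 0.701, 0.102]
force: [-5.1, -2.0, 1.1]
width: 0.165
```

```bash
python3 -m handwheel '1 .0005 .0001 0 0;1 .001 .0003 0 0' 50; python3 -m handwheel '1 .0005 .0001 0 0;1 .0005 .0001 0 0' 50
```

```text
t: 12.65
tcp_pos: [0.553, 0.0562, 0.1482]
tcp_rot: [0.701, -0.102, 0.699, 0.102]
force: [-0.2, 0.8, -0.9]
width: 0.163
t: 12.9
tcp_pos: [0.5526, 0.0561, 0.148]
tcp_rot: [0.7, -0.102, 0.699, 0.102]
force: [0.6, -0.0, -1.2]
width: 0.166
```

```bash
python3 -m handwheel '1 .0005 .0001 0 0;1 .0005 .0001 0 0' 50; python3 -m handwheel '1 .0005 .0001 0 0;1 .0005 .0001 0 0' 50
python3 - <<'E'
from bench import *
import cv2,numpy as np
for n in ("side","top","wrist"):
    c=read_camera(n);im=c["pixels"][:,:,::-1]
    if n=="side":a=cv2.resize(im[200:250,210:310],None,fx=6,fy=6,interpolation=2)
    if n=="wrist":b=cv2.resize(im[330:400,230:330],None,fx=6,fy=6,interpolation=2)[100:380]
    if n=="top":d=cv2.resize(im[160:260,205:255],None,fx=4,fy=4,interpolation=2)
v=np.vstack([a,b]);d=np.vstack([d,np.zeros((v.shape[0]-400,200,3),np.uint8)])
cv2.imwrite("pics/sw8.png",np.hstack([v,d]))
E
```

```text
t: 13.15
tcp_pos: [0.5527, 0.0561, 0.148]
tcp_rot: [0.7, -0.102, 0.7, 0.102]
force: [-0.0, 0.3, -0.5]
width: 0.165
t: 13.4
tcp_pos: [0.5531, 0.0562, 0.148]
tcp_rot: [0.7, -0.102, 0.7, 0.102]
force: [0.5, -0.2, -0.4]
width: 0.167
```

View pics/sw8.png

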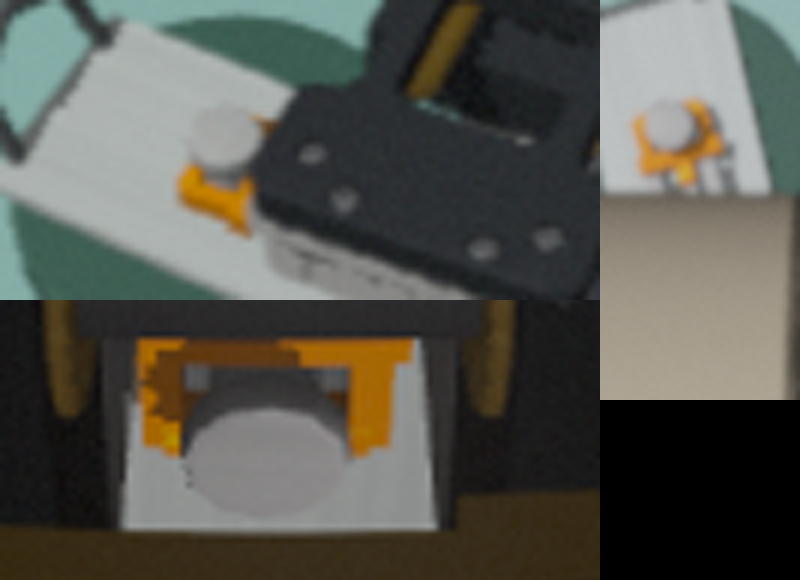

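The clip has snapped around the pin in all three views. I'll advance to contact and build up to about 15 N.

```bash
python3 -m handwheel '1 .0005 .0001 0 0;1 .0005 .0001 0 0' 50; python3 -m handwheel '1 .0005 .0001 0 0;1 .0005 .0001 0 0' 50; python3 -m handwheel '1 .0005 .0001 0 0;1 .0005 .0001 0 0' 50
```

```text
t: 13.8
tcp_pos: [0.5536, 0.0563, 0.148]
tcp_rot: [0.7, -0.102, 0.7, 0.102]
force: [0.2, -0.5, -0.7]
width: 0.167
t: 14.05
tcp_pos: [0.5541, 0.0564, 0.148]
tcp_rot: [0.7, -0.102, 0.7, 0.102]
force: [0.3, -0.7, -1.3]
width: 0.166
t: 14.3
tcp_pos: [0.5546, 0.0565, 0.148]
tcp_rot: [0.7, -0.102, 0.7, 0.102]
force: [0.0, -0.6, -0.9]
width: 0.168
```

```bash
python3 -m handwheel '1 .0005 .0001 0 0;1 .0005 .0001 0 0' 50; python3 -m handwheel '1 .0005 .0001 0 0;1 .0005 .0001 0 0' 50
```

```text
t: 14.55
tcp_pos: [0.555, 0.0566, 0.148]
tcp_rot: [0.7, -0.102, 0.7, 0.102]
force: [-0.1, 1.2, -0.5]
width: 0.167
t: 14.8
tcp_pos: [0.5556, 0.0567, 0.148]
tcp_rot: [0.7, -0.102, 0.7, 0.102]
force: [-0.4, -0.6, -0.9]
width: 0.167
```

```bash
python3 -m handwheel '1 .0005 .0001 0 0;1 .0005 .0001 0 0' 50; python3 -m handwheel '1 .0005 .0001 0 0;1 .0005 .0001 0 0' 50
```

```text
t: 15.05
tcp_pos: [0.5558, 0.0568, 0.1479]
tcp_rot: [0.699, -0.102, 0.7, 0.102]
force: [-1.0, -0.2, -0.7]
width: 0.165
t: 15.3
tcp_pos: [0.5559, 0.0568, 0.1478]
tcp_rot: [0.699, -0.102, 0.7, 0.102]
force: [-3.3, 0.0, 0.5]
width: 0.165
```

```bash
python3 -m handwheel '1 .0005 .0001 0 0;1 .0005 .0001 0 0' 50; python3 -m handwheel '1 .0005 .0001 0 0;1 .0005 .0001 0 0' 50
```

```text
t: 15.55
tcp_pos: [0.5559, 0.0568, 0.1478]
tcp_rot: [0.699, -0.102, 0.701, 0.102]
force: [-4.8, -0.9, 0.7]
width: 0.168
t: 15.8
tcp_pos: [0.556, 0.0568, 0.1478]
tcp_rot: [0.699, -0.102, 0.701, 0.102]
force: [-7.2, -1.8, 2.3]
width: 0.169
```

```bash
python3 -m handwheel '1 .0005 .0001 0 0;1 .0009 .0003 0 0' 50; python3 -m handwheel '1 .0005 .0001 0 0;1 .0005 .0001 0 0' 50
```

```text
t: 16.05
tcp_pos: [0.5561, 0.0569, 0.1478]
tcp_rot: [0.698, -0.102, 0.701, 0.102]
force: [-7.7, -2.2, 3.2]
width: 0.165
t: 16.3
tcp_pos: [0.5561, 0.0569, 0.1478]
tcp_rot: [0.698, -0.102, 0.702, 0.102]
force: [-8.9, -2.6, 4.0]
width: 0.169
```

```bash
python3 -m handwheel '1 0 0 0 0;1 0 0 0 0' 50; python3 -m handwheel '1 .0005 .0001 0 0;1 .0009 .0003 0 0' 50
```

```text
t: 16.55
tcp_pos: [0.5561, 0.0569, 0.1478]
tcp_rot: [0.698, -0.102, 0.702, 0.102]
force: [-8.3, -3.5, 3.3]
width: 0.164
t: 16.8
tcp_pos: [0.5562, 0.0569, 0.1478]
tcp_rot: [0.697, -0.103, 0.702, 0.102]
force: [-10.8, -3.1, 5.4]
width: 0.163
```

```bash
python3 -m handwheel '1 .0005 .0001 0 0;1 .0009 .0003 0 0' 50;python3 -m handwheel '1 .0005 .0001 0 0;1 .0009 .0003 0 0' 50
```

```text
t: 17.05
tcp_pos: [0.5562, 0.057, 0.1478]
tcp_rot: [0.696, -0.103, 0.703, 0.102]
force: [-12.3, -4.3, 5.7]
width: 0.164
t: 17.3
tcp_pos: [0.5563, 0.0571, 0.1479]
tcp_rot: [0.696, -0.103, 0.704, 0.102]
force: [-13.5, -5.7, 9.1]
width: 0.166
```

```bash
python3 -m handwheel '1 0 0 0 0;1 0 0 0 0;1 0 0 0 0;1 0 0 0 0;1 0 0 0 0;1 0 0 0 0' 50
python3 - <<'E'
from bench import *
import cv2,numpy as np
for n in ("side","top","wrist"):
    c=read_camera(n);im=c["pixels"][:,:,::-1]
    if n=="side":a=cv2.resize(im[200:250,210:310],None,fx=6,fy=6,interpolation=2)
    if n=="wrist":b=cv2.resize(im[330:400,230:330],None,fx=6,fy=6,interpolation=2)[100:380]; cv2.imwrite("pics/w9.png",im)
    if n=="top":d=cv2.resize(im[160:260,205:255],None,fx=4,fy=4,interpolation=2)
v=np.vstack([a,b]);d=np.vstack([d,np.zeros((v.shape[0]-400,200,3),np.uint8)])
cv2.imwrite("pics/sw9.png",np.hstack([v,d]))
E
```

```text
t: 18.05
tcp_pos: [0.5563, 0.057, 0.1479]
tcp_rot: [0.696, -0.103, 0.704, 0.102]
force: [-13.0, -5.0, 7.9]
width: 0.168
```

View pics/sw9.png

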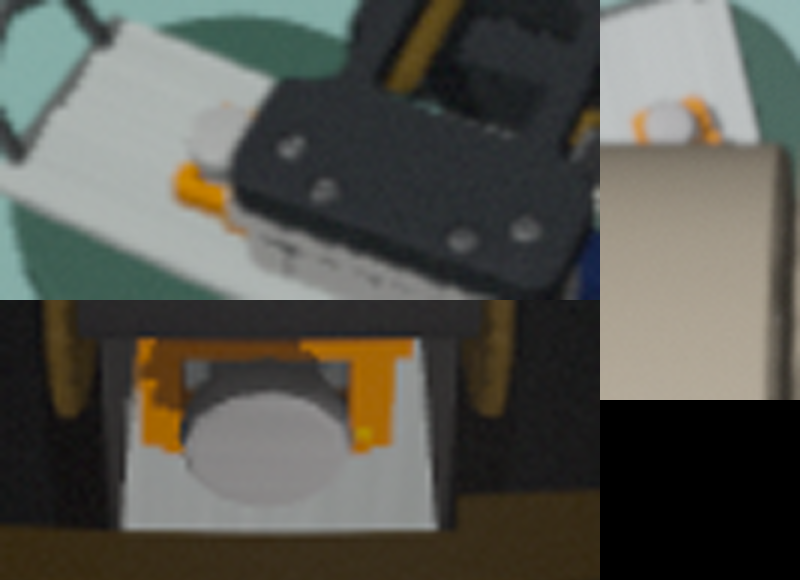

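View pics/w9.png

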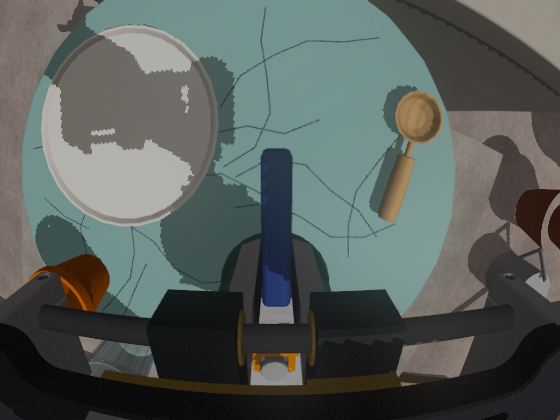

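Force was held at about 14 N for 0.75 s with the clip seated. I'll back off straight now.

```bash
python3 -m handwheel '1 -.002 -.0006 0 0;1 -.004 -.0012 0 0;1 -.007 -.002 0 0;1 -.012 -.0035 0 0;1 -.02 -.006 0 0;1 -.03 -.009 0 0;1 -.04 -.012 0 0;1 -.045 -.013 0 0;1 -.045 -.013 .02 0;1 -.045 -.013 .045 0;1 -.045 -.013 .045 0' 50
python3 - <<'E'
from bench import *
import cv2,numpy as np
print(sense()["force"])
for n in ("side","top"):
    c=read_camera(n);np.savez(f"pics/{n}10.npz",**c);im=c["pixels"][:,:,::-1]
    if n=="side":a=cv2.resize(im[185:265,195:315],None,fx=4,fy=4,interpolation=2)
    if n=="top":d=cv2.resize(im[160:240,195:255],None,fx=4,fy=4,interpolation=2)
cv2.imwrite("pics/sw10.png",np.hstack([a,d]))
E
```

```text
t: 19.58
tcp_pos: [0.518, 0.0453, 0.1947]
tcp_rot: [0.701, -0.102, 0.698, 0.102]
force: [1.2, 0.1, -1.4]
width: 0.169
[ 1.15193039  0.07425201 -1.36490409]
```

View pics/sw10.png

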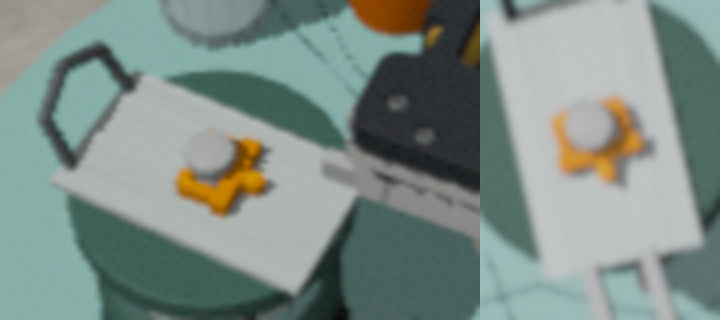

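The clip sits around the pin in both views. Next I'll return the fork to its original spot on the plate.

```bash
python3 -m handwheel '1 -.002 -.02 0 0;1 -.003 -.05 0 -.1;1 -.004 -.08 0 -.2;1 -.005 -.11 0 -.3;1 -.006 -.14 0 -.4;1 -.007 -.152 0 -.49;1 -.007 -.152 0 -.49;1 -.007 -.152 -.03 -.49;1 -.007 -.152 -.07 -.49;1 -.007 -.152 -.11 -.49;1 -.007 -.152 -.14 -.49;1 -.007 -.152 -.14 -.49' 50; python3 -m handwheel '1 0 0 -.005 0;1 0 0 -.01 0;1 0 0 -.012 0;1 0 0 -.012 0' 50
```

```text
t: 21.18
tcp_pos: [0.5073, -0.105, 0.0505]
tcp_rot: [0.701, 0.071, 0.706, -0.069]
force: [0.3, -0.7, -0.9]
width: 0.169
t: 21.68
tcp_pos: [0.5098, -0.1067, 0.0413]
tcp_rot: [0.704, 0.07, 0.703, -0.071]
force: [-0.7, 0.7, -0.9]
width: 0.164
```

```bash
python3 -m handwheel '1 0 0 -.001 0;1 0 0 -.002 0;1 0 0 -.003 0;1 0 0 -.004 0;1 0 0 -.005 0;1 0 0 -.005 0' 50; python3 -m handwheel '1 0 0 -.001 0;1 0 0 -.001 0' 50;python3 -m handwheel '1 0 0 -.001 0;1 0 0 -.001 0' 50
```

```text
t: 22.42
tcp_pos: [0.5096, -0.1066, 0.0359]
tcp_rot: [0.703, 0.071, 0.704, -0.07]
force: [-0.1, -0.7, -1.3]
width: 0.169
t: 22.68
tcp_pos: [0.5096, -0.1066, 0.0349]
tcp_rot: [0.704, 0.071, 0.704, -0.07]
force: [0.5, 0.4, -0.7]
width: 0.169
t: 22.92
tcp_pos: [0.5096, -0.1066, 0.0339]
tcp_rot: [0.704, 0.071, 0.704, -0.07]
force: [0.1, -0.4, -1.3]
width: 0.164
```

```bash
python3 -m handwheel '1 0 0 -.0005 0;1 0 0 -.0005 0' 50; python3 -m handwheel '1 0 0 -.0005 0;1 0 0 -.0005 0' 50;python3 -m handwheel '1 0 0 -.0005 0;1 0 0 -.0005 0' 50
```

```text
t: 23.18
tcp_pos: [0.5097, -0.1066, 0.0335]
tcp_rot: [0.704, 0.071, 0.704, -0.071]
force: [-0.4, 0.4, -0.2]
width: 0.167
t: 23.42
tcp_pos: [0.5097, -0.1066, 0.0335]
tcp_rot: [0.704, 0.071, 0.703, -0.071]
force: [-1.2, 0.9, 4.4]
width: 0.161
t: 23.68
tcp_pos: [0.5097, -0.1066, 0.0334]
tcp_rot: [0.704, 0.07, 0.703, -0.071]
force: [-2.8, 1.3, 9.0]
width: 0.169
```

On the plate. I'll relieve the load, open and rise.

```bash
python3 -m handwheel '1 0 0 .0007 0;1 0 0 .0007 0;0.8 0 0 .0007 0;0.7 0 0 .0007 0;0.6 0 0 .0007 0;0.5 0 0 .0007 0;0.4 0 0 .0007 0;0.4 0 0 .0007 0;0.4 0 0 .0007 0;0.4 0 0 .0007 0' 50; python3 -m handwheel '0.4 0 0 .015 0;0.4 0 0 .04 0;0.4 0 0 .08 0;0.4 0 0 .14 0;0.4 0 0 .2 0;0.4 -.05 0 .2 0;0.4 -.1 0 .2 0;0.4 -.15 0 .2 0;0.4 -.15 0 .2 0;0.4 -.15 0 .2 0'
python3 - <<'E'
from bench import *
import cv2,numpy as np
for n in ("side","top"):
    c=read_camera(n);np.savez(f"pics/{n}11.npz",**c);im=c["pixels"][:,:,::-1];cv2.imwrite(f"pics/{n}11.png",im)
E
```

```text
t: 24.92
tcp_pos: [0.5097, -0.1066, 0.0332]
tcp_rot: [0.704, 0.071, 0.704, -0.07]
force: [-0.2, 0.3, 0.9]
width: 0.599
t: 26.18
tcp_pos: [0.3606, -0.1069, 0.2343]
tcp_rot: [0.705, 0.07, 0.702, -0.071]
force: [0.1, 0.1, -0.2]
width: 0.6
```

View pics/side11.png

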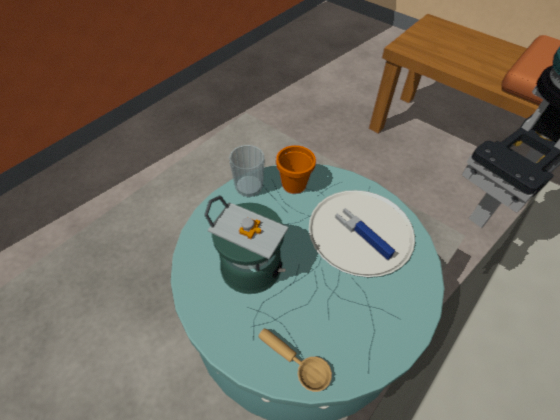

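View pics/top11.png

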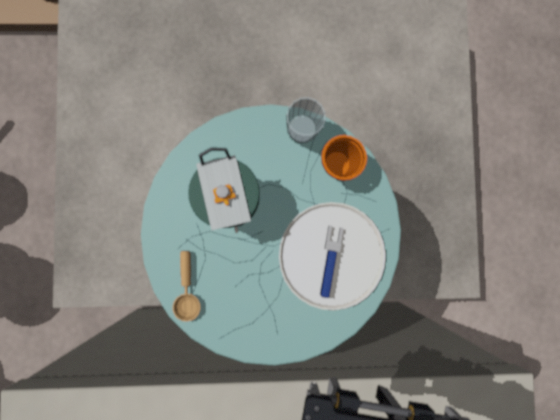

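The fork is back on the plate (top view: handle at (329,274)), the tumbler, pot and spoon sit where they were, and the clip is around the pin at (224,194). One numeric check of the seating before I hand in.

Run:
```python
from h import *
T=np.load("pics/top11.npz");S=np.load("pics/side11.npz")
a=cv2.resize(T["pixels"][175:215,205:245,::-1],None,fx=10,fy=10,interpolation=2)
b=cv2.resize(S["pixels"][210:250,230:270,::-1],None,fx=10,fy=10,interpolation=2)
cv2.imwrite("pics/fin.png",np.hstack([a,b]))
```

```text
(no output)
```

View pics/fin.png

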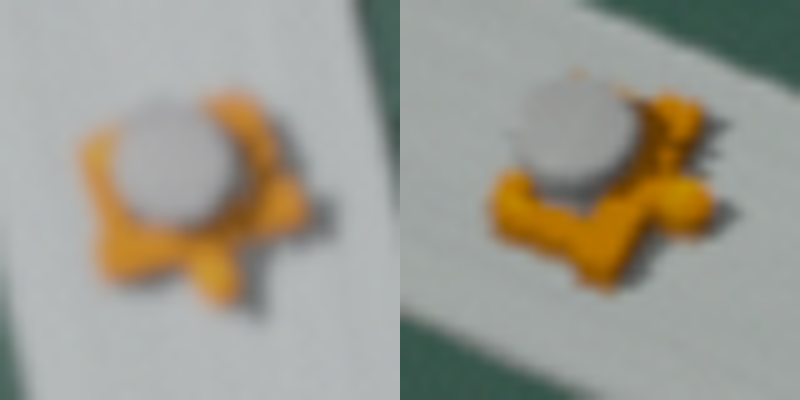

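Run:
```python
from h import *
T=np.load("pics/top11.npz");S=np.load("pics/side11.npz")
for n,c,off,bk,pin in(("T",T,(205,175),[(110,280),(308,225)],(173,163)),("S",S,(230,210),[(605,280),(700,110)],(578,128))):
    if n=="S": bk=[(x-400,y) for x,y in bk];pin=(pin[0]-400,pin[1])
    b=ray(c,unc(bk,10,off),.127)[:,:2]*1e3; p=ray(c,unc(pin,10,off),.1365)[0,:2]*1e3
    d=b[0]-b[1];u=np.r_[-d[1]*-1,-d[0]];u/=np.hypot(*u);u=u if u[0]>0 else -u
    m=b.mean(0);print(n,"w",np.hypot(*d),"yaw",np.arctan2(u[1],u[0]),"back->pin along",u@(p-m),"lat",u[0]*(p-m)[1]-u[1]*(p-m)[0])
```

```text
T w 32.48799843747958 yaw 0.2602415629508359 back->pin along 14.162496079415796 lat 0.916583809427626
S w 35.20130170048409 yaw 0.2961308183724551 back->pin along 12.79274128618663 lat -0.6888627410193275
```

The back-to-pin distance is 12.8–14.2 mm against 14.5 mm nominal, and lateral offset is under 1 mm. That is seated, within measuring error. Handing in.

```bash
python3 -c "
from bench import *
finish_job();print(sense()['t'])"
```

```text
the job is handed in; nothing more can be done
the job is handed in; nothing more can be done
```

I picked up the fork and pushed the clip into the pin's groove. It began to spread at about 9 N and snapped in. I then held the fork on the seated clip at about 14 N for 0.75 s, backed off, laid the fork back where it had been on the plate, released it and moved the arm clear. The job is handed in at about 26 s; it reports no verdict.

- **Clip seating:** both views show the clip around the pin. Its back face measured 14.2 mm (top view) and 12.8 mm (side view) from the pin axis, against 14.5 mm nominal. The lateral offset was +0.9 mm and −0.7 mm. The two views differ by about 1.5 mm, which is within what the pixels allow.
- **Push force:** while pressing I also read about 8 N upward, and I did not establish whether that came from the clip or the bracket. The total was about 16 N at the readings I took, under the 25 N limit.
- **Fork and other objects:** the fork lies on the plate near its original spot. Setting it down pressed on the plate with about 9 N before I relieved it. The tumbler, flowerpot and spoon look unmoved; I judged that by eye.

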